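# Return a reagent bottle to the bench cooler and latch its sliding lid

### The arm

A 7-joint arm with a two-finger parallel gripper is mounted at the origin on the work surface. World frame = base frame: x ahead of the robot, y to its left, z up, the work surface at z = 0. Lengths are in m, angles in rad, forces in N, time in s.
With the tool pointing down it reaches from about 0.35 to 0.9 m from the base axis. Payload 7.2 kg.
Tool frame: the origin (TCP) lies midway between the tips of the shut fingers; the grasp point (between the pads) lies 19 mm behind it; z points along the fingers, y is the direction in which the jaws open and shut (so a half turn about z gives the same grasp; the last joint's range is limited). The gripper opens to 85 mm and grips with 20 to 120 N. Pads are 22 mm wide; open, the fingers measure 114 mm over their backs; the gripper's body (76 mm by 85 mm) begins 54 mm behind the grasp point. The pads swing forward as they close: fully open they stand 13 mm farther back than shut.
Start: joints at [1.115, 0.411, -0.013, 1.596, 0.006, 1.134, -0.082], TCP at [0.236, -0.579, 0.208] pointing down, gripper open.
Joint ranges: [-2.95, 2.95], [-0.29, 1.99], [-1.47, 1.44], [0.14, 2.54], [-1.03, 4.17], [0.13, 1.85], [-2.86, 2.86]. Speed limits (rad/s): [2.39, 2.39, 3.01, 3.01, 3.14, 3.14, 3.14].

### API

Orientations are given as a rotation vector (axis times angle).
In Python, from rig import robot gives the robot as it stands.
- The arm moves only by the tool drive_tool, never from a script. Its argument "motion" is text: rows parted by semicolons, each of 5 numbers parted by spaces: the opening, from 0 (shut) to 1 (fully open), then the shift along the world's x, y, z in units of 40 mm (1.0 is 40 mm), then the turn about the world's z in units of 6 degrees (1.0 is 6 degrees). A call has 1 to 12 rows; each row is the pose to reach, as a shift and turn from the pose commanded when the call began; what a row does not reach only later rows make up. A row lasts 1/12 s, in which the tool goes at most 41.7 mm and 7.16 degrees, less where a joint would pass 70% of its speed; a pose out of reach is approached as far as the arm can. A call with a gripper value outside its range is refused whole. The fingers move at their own pace and stop on an object; "grip_force" is the grip in N (left out, the last holds). Time passes only in rows, so rows that repeat a pose let the fingers close. It gives the time, the measured TCP pose, the force and the opening at its end, in the units of the state.
- robot.state(): the state, without advancing time (a new reading comes with each control period).
- robot.snapshot(name): name is "scene" or "top" or "wrist"; returns a dict with "img" (480x640x3 uint8, red, green, blue), "range_z" (480x640 float32, m along the optical axis (not along the pixel's ray), 0 where there is no reading), "vertical_fov" (degrees; the focal length in pixels is half the picture's height over the tangent of half this angle, whatever the lens; pixels are square), "cx", "cy" (the principal point, pixels), "rvec" (rotation vector, rad) and "tvec" (3), from world to camera coordinates, as OpenCV has them. Camera axes: x right, y down, z forward; pixel columns grow to the right and rows downward; lengths in m; the calibration is good to about 2 mm. A picture is of the moment at which its call begins.
- robot.close_job(): hands the job in, once; it reports no verdict.
The state is a dict: "clock": time; "joint_positions": joint angles; "joint_velocities": joint speeds; "joint_efforts": joint torques, N m; "tcp_pos": TCP position; "orientation": TCP orientation; "wrist_force": force on the tool from outside, world axes, zero at the start; "moment": the same for the moment, N m; "width": finger opening in m.
Only numpy, scipy, OpenCV 4.12 (cv2) and the standard library are available. Lean on these libraries where they do the work, as an engineer would, in place of code of your own. Each camera call takes 0.05 s, during which the arm holds its last target. There are 200 camera calls.

### The job

Stand the amber bottle with the narrow neck upright on the rubber mat in the free bay of the bench cooler and let go of it. Then push the cooler's sliding clear lid shut by its handle until the catch clicks and the lid is fully home, without slamming it. Leave the jar in the other bay standing in its place and do not knock over or shift the beaker and the carton on the bench.

Things in the scene. Friction and masses are not known exactly. Their poses are not given: they have to be found in the camera images.
- cooler: White fixed bench cooler, 220 (x) x 310 (y) mm, turned up to 15 degrees either way; side rails' top 150 mm above the bench. Origin at bench height, its length reaching from y = -160 to +150 mm. The +y half is an open-topped well, the -y half solid casing 136 mm high, under the open lid. The lid shuts towards +y.
- well (a point): Middle of the well's floor, at (0, 70) mm in the cooler's frame, 20 mm above the bench; axes as the cooler's. Well inside 180 (x) x 130 (y) mm, rim 136 mm above the bench. Two bays side by side, centred 44 mm to either side along x: one holds the mat and is free, the other holds a jar.
- bracket (a point): Top of the aluminium catch bracket at the cooler's +y end, at (0, 158) mm in its frame, 176 mm above the bench; the bracket is 72 mm (x) x 30 mm (y). The catch's steel stem stands in it up to 191 mm above the bench.
- mat: Dark rubber mat fixed in the free bay of the well (either bay), 76 (x) x 100 (y) x 4 mm; origin in the middle of its underside, its top 24.5 mm above the bench; axes as the cooler's.
- bottle: The amber bottle to be stored, 105 mm high, about 0.15 to 0.31 kg, upright on the bench among other things; body 58 mm across up to 62 mm height, shoulder, neck 29 mm across at 76 to 82 mm, black cap 34 mm across from 82 to 105 mm height (a good place to grip from above). Origin in the middle of its underside, z axis up its length.
- jar: White round jar with a grey lid standing in the other bay, 68 mm across, 83 mm high; origin in the middle of its underside, z axis up. Bystander.
- beaker: Clear beaker, 68 mm across at the rim, 85 mm high, on the bench near the bottle; origin in the middle of its underside, z axis up. Bystander.
- carton: Small carton 62 x 62 x 80 mm on the bench near the bottle; origin in the middle of its underside, z axis up. Bystander.
- lid_handle (a point): Middle of the top edge of the lid's handle: an upright aluminium bar 100 mm long (cooler's x), 12 mm thick (its y), 40 mm high on the lid's top face; this point is 185 mm and the lid's top face 145 mm above the bench. The bar is 17 mm from the lid's trailing (-y) edge. With the lid shut the point lies at (0, 12) mm in the cooler's frame, else further to -y by the lid joint's value.
- lid (a joint): Opening of the clear lid (192 x 150 x 5 mm) in m: 0 shut, 0.15 fully open; starts at 0.13 to 0.15, clear of the well. Shut it by pushing the handle along the cooler's +y. About 2 N of friction; stays where left. Some 21 mm before shut a bump on it meets the catch's sprung roller and takes a firm push of about 12 to 18 N to pass; for the last 6 mm the catch draws it home and holds it.
- catch (a joint): Lift of the catch's sprung black roller and steel stem, in m: 0 down (its rest, both when the lid is open and when it is latched), about 0.006 while the bump on the lid passes under it.
There are look-alikes about, which are no part of the job. Leave any blue look-alike of the bottle alone.

How it is judged:
On the way, in this order (a step that is already met when the one before it is completed fails the run):
1. the bottle stands upright on the mat in the free bay, let go, with the lid still open (horizontal distance between bottle and mat below 0.022 m and z of bottle in the frame of mat below 0.008 m and angle between bottle's own z axis and vertical below 0.1 rad and contact force between bottle and the fingers below 0.1 N and value of joint lid above 0.08 m), for 0.2 s.
2. the lid is pushed home and the catch has dropped behind its bump (value of joint lid below 0.004 m and value of joint catch below 0.003 m), for 0.2 s.
At the end, for the whole second after the job is handed in: Lid within 4 mm of shut, catch lift under 3 mm; bottle at rest, upright within 0.1 rad on the mat, its axis within 22 mm of the mat's middle; jar upright (0.1 rad) and within 20 mm of its start, beaker and carton within 30 mm of theirs (all of step 2 and horizontal distance between bottle and mat below 0.022 m and z of bottle in the frame of mat below 0.008 m and angle between each of bottle, jar's own z axis and vertical below 0.1 rad and linear speed of bottle below 0.02 m/s and distance of jar from where it was at the start of the episode below 0.02 m and distance of each of beaker, carton from where it was at the start of the episode below 0.03 m); the robot touches nothing.
It fails at once if the lid is slammed: it moves shut faster than 0.6 m/s (velocity of joint lid below -0.6 m/s).
It fails at once if the jar, beaker or carton is tipped over, beyond 0.5 rad (angle between any of jar, beaker, carton's own z axis and vertical above 0.5 rad).
It also fails if it takes over 58 s, if anything falls off the work surface, if the arm or the gripper's body presses on something with over 40 N, if the wrist force passes 120 N, or if a joint passes its speed limit or range.

## Working session

There is one attempt and no reset: what is moved stays moved. The work goes in short steps, Python scripts to look and compute and a tool call to move; the robot and the scene stay as the last step left them, time stands still between calls to the robot, and variables do not carry over. Pictures are saved under pics/ and viewed, about 8 in all and at most 12, crops included, and the job is handed in when it is done.

Besides the shell and the picture viewer there is one more tool, called as name(argument=value, ...) on one line, values as JSON. drive_tool: Moves the arm, as the interface text tells. Its arguments: {"type":"object","properties":{"motion":{"type":"string"},"grip_force":{"type":"number"}},"required":["motion"]}

```bash
mkdir -p pics
cat > h.py <<'E'
import numpy as np, cv2
from rig import robot
def snap(n):
    s=robot.snapshot(n); s['R']=cv2.Rodrigues(np.array(s['rvec'],float))[0]; s['t']=np.array(s['tvec'],float)
    s['f']=240/np.tan(np.radians(s['vertical_fov'])/2); return s
def save(s,name,crop=None,k=1):
    im=s['img'][:,:,::-1]
    if crop: x0,y0,x1,y1=crop; im=cv2.resize(im[y0:y1,x0:x1],None,fx=k,fy=k,interpolation=cv2.INTER_CUBIC)
    cv2.imwrite('pics/'+name,im)
def ray(s,u,v):
    d=s['R'].T@np.array([(u-s['cx'])/s['f'],(v-s['cy'])/s['f'],1]); return -s['R'].T@s['t'],d
def onplane(s,u,v,z):
    c,d=ray(s,u,v); return c+d*(z-c[2])/d[2]
def cloud(s):
    v,u=np.mgrid[:480,:640]; z=s['range_z']
    P=np.stack([(u-s['cx'])/s['f']*z,(v-s['cy'])/s['f']*z,z],-1)
    W=(P-s['t'])@s['R']; W[z<=0]=np.nan; return W
E
python3 - <<'E'
from h import *
for n in('scene','top'):
    s=snap(n); save(s,n+'0.png'); print(n,s['f'],s['cx'],s['cy'],-s['R'].T@s['t'],s['R'][2],(s['range_z']>0).mean())
    np.savez(n+'0.npz',**s)
E
```

```text
scene 489.18122460696867 325.64273022783493 236.3367471177938 [1.04176571 0.33909747 0.86869159] [-0.58084016 -0.20212781 -0.78852334] 0.99591796875
top 579.2862066740968 330.2557292019735 241.02266886042872 [0.2869709  0.14447952 1.08199822] [ 0.23431653  0.01855917 -0.97198319] 0.9958626302083333
```

View pics/scene0.png

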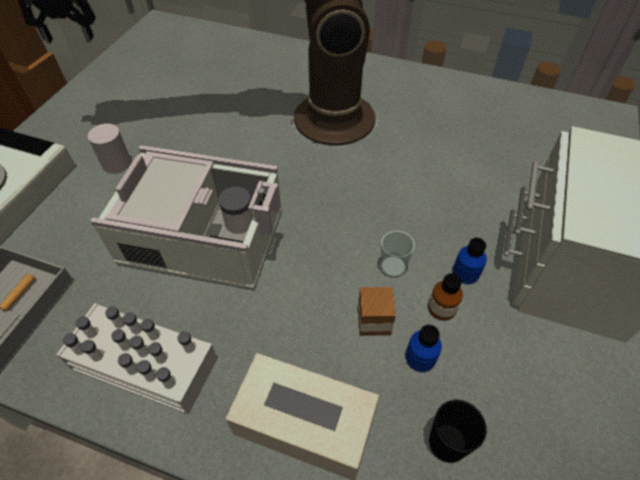

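View pics/top0.png

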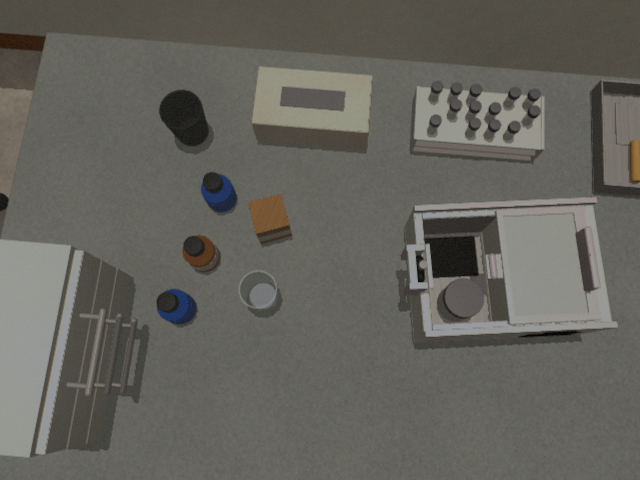

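The scene shows the amber bottle at top (200,252) / scene (447,295). It could be confused with the blue bottles at top (217,190) and (174,305), or with the black cup at (185,115). The orange‑brown carton is at (270,217) and the beaker at (258,292). In the cooler, the mat is at top (453,257), the jar at (463,297) and the handle at (590,258). I'll use the amber one and check it in a crop.

Run:
```python
from h import *
L=lambda n:dict(np.load(n+'0.npz',allow_pickle=True))
T=L('top');S=L('scene')
im=T['img'][140:330,140:310,::-1]; cv2.imwrite('pics/crop1.png',cv2.resize(im,None,fx=3,fy=3))
for s,nm,box in((T,'top',(150,150,320,330)),(S,'scene',(370,230,500,380))):
    W=cloud(s); x0,y0,x1,y1=box
    Wc=W[y0:y1,x0:x1]; c=s['img'][y0:y1,x0:x1].astype(int)
    for lo,hi,l in((.09,.12,'caps'),(.078,.088,'80-85')):
        m=((Wc[...,2]>lo)&(Wc[...,2]<hi)).astype(np.uint8)
        n,lab,st,ce=cv2.connectedComponentsWithStats(m)
        for i in range(1,n):
            if st[i,4]>40:
                p=Wc[lab==i]; print(nm,l,st[i,4],ce[i]+[x0,y0],p.mean(0).round(4),p.min(0).round(3),p.max(0).round(3),c[lab==i].mean(0).round())
# cooler
W=cloud(T)
z=W[...,2]
reg=np.zeros(z.shape,bool); reg[190:345,400:620]=1
for lo,hi,l in((.146,.155,'rails'),(.180,.194,'handle/stem'),(.172,.179,'bracket'),(.02,.03,'floor'),(.098,.108,'jar'),(.130,.140,'casing')):
    m=(reg&(z>lo)&(z<hi)).astype(np.uint8)
    n,lab,st,ce=cv2.connectedComponentsWithStats(m)
    for i in range(1,n):
        if st[i,4]>25:
            p=W[lab==i]; r=cv2.minAreaRect((p[:,:2]*1000).astype(np.float32)); print(l,st[i,4],ce[i].round(),np.round(p.mean(0),4),r)
```

```text
top caps 303 [212.2970297 182.0660066] [0.6128 0.3819 0.1026] [0.598 0.366 0.091] [0.63  0.399 0.11 ] [40. 39. 38.]
top caps 325 [193.45230769 246.01230769] [0.4939 0.3989 0.1027] [0.478 0.384 0.091] [0.512 0.416 0.109] [44. 42. 39.]
top caps 338 [166.97337278 302.15976331] [0.3931 0.4298 0.1028] [0.377 0.415 0.091] [0.411 0.447 0.108] [42. 41. 41.]
top 80-85 713 [268.29873773 213.99298738] [0.569  0.279  0.0797] [0.532 0.242 0.078] [0.609 0.316 0.085] [117.  85.  53.]
top 80-85 232 [256.82327586 288.87068966] [0.4317 0.2835 0.0829] [0.398 0.249 0.078] [0.464 0.315 0.088] [111. 112. 110.]
scene caps 255 [476.54901961 245.8627451 ] [0.3994 0.429  0.1023] [0.379 0.413 0.09 ] [0.414 0.445 0.108] [15. 15. 16.]
scene caps 293 [451.35836177 282.25938567] [0.5002 0.3981 0.1025] [0.48  0.382 0.09 ] [0.514 0.415 0.108] [14. 13. 13.]
scene caps 333 [428.75675676 334.65465465] [0.6195 0.3812 0.1029] [0.6   0.365 0.09 ] [0.633 0.398 0.108] [15. 15. 16.]
scene 80-85 243 [397.44444444 244.28395062] [0.4326 0.2804 0.0827] [0.399 0.246 0.078] [0.467 0.313 0.088] [108. 115. 106.]
scene 80-85 645 [381
[... 3456 characters left out ...]
] ((604.8711547851562, -184.9180908203125), (2.3586151599884033, 134.91294860839844), 7.448586463928223)
casing 1915 [529. 295.] [ 0.454  -0.1717  0.1341] ((493.02178955078125, -135.8874969482422), (199.47674560546875, 326.48052978515625), 9.686784744262695)
casing 855 [445. 219.] [ 0.5711 -0.029   0.1342] ((558.8056640625, -46.05509948730469), (62.337772369384766, 142.0739288330078), 4.755051612854004)
casing 32 [423. 256.] [0.5035 0.0061 0.1351] ((505.251708984375, 6.95506477355957), (16.02875518798828, 13.159933090209961), 64.5199966430664)
casing 38 [426. 276.] [ 0.4694 -0.0005  0.1343] ((470.9568786621094, -0.6715657711029053), (5.112076282501221, 24.023557662963867), 88.59528350830078)
```

View pics/crop1.png

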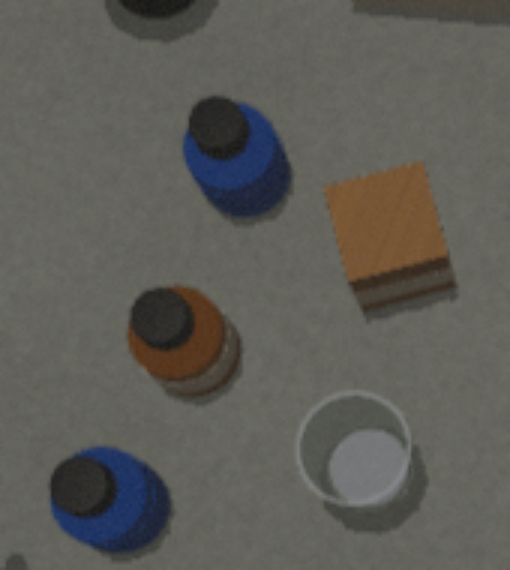

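The crop confirms the amber bottle at crop (180,340), with a blue look-alike on each side. From the rails, cooler yaw is 7.7° and its origin is about (0.497,-0.136). The jar and handle match that pose, with lid ≈0.132. The mat is at about (0.531,-0.060), and the bottle axis at about (0.496,0.399).

Run:
```python
from h import *
s=robot.state(); print(s['tcp_pos'],s['width'],s['wrist_force'],s['clock']); R=cv2.Rodrigues(np.array(s['orientation']))[0]; print(R.round(3))
```

```text
[ 0.23609605 -0.57817935  0.20751734] 0.08521645740578696 [ 0.19291731 -0.5091194   0.60180642] 0.1
[[ 0.926  0.378 -0.001]
 [ 0.378 -0.926  0.001]
 [-0.    -0.001 -1.   ]]
```

drive_tool(motion="1 0 0 1 0; 1 0 0 2 0; 1 0 0 3 0")

```text
clock: 0.35
tcp_pos: [0.236, -0.5779, 0.3288]
orientation: [-3.08, -0.605, 0.001]
wrist_force: [0.0, -1.4, 0.8]
width: 0.0853
```

drive_tool(motion="1 0.7 0.6 0 -0.4;1 1.4 1.2 0 -0.8;1 2.1 1.8 0 -1.2;1 2.8 2.4 0 -1.6;1 3.5 3.0 0 -2;1 4.2 3.6 0 -2.4;1 4.9 4.3 0 -2.4;1 5.6 5.0 0 -2.4;1 6.1 5.8 0 -2.4;1 6.4 6.7 0 -2.4;1 6.5 7.7 0 -2.4;1 6.5 8.7 0 -2.4")

```text
clock: 1.35
tcp_pos: [0.497, -0.2283, 0.3273]
orientation: [-3.133, -0.216, 0.001]
wrist_force: [0.7, 0.3, 0.1]
width: 0.0852
```

drive_tool(motion="1 0 1 0 0;1 0 2 0 0;1 0 3 0 0;1 0 4 0 0;1 0 5 0 0;1 0 6 0 0;1 0 7 0 0;1 0 8 0 0;1 0 9 0 0;1 0 10 0 0;1 0 11 0 0;1 0 12 0 0")

```text
clock: 2.35
tcp_pos: [0.4959, 0.2511, 0.3281]
orientation: [3.134, 0.213, -0.0]
wrist_force: [0.1, 0.4, 0.4]
width: 0.086
```

drive_tool(motion="1 0 1 0 0;1 0 2 0 0;1 0 3 0 0;1 0 3.4 0 0;1 0 3.7 0 0;1 0 3.7 0 0;1 0 3.7 0 0;1 0 3.7 0 0")

```text
clock: 3.02
tcp_pos: [0.4972, 0.3954, 0.3283]
orientation: [3.133, 0.211, 0.001]
wrist_force: [0.2, -0.4, -0.1]
width: 0.0852
```

Run:
```python
from h import *
s=robot.state(); print(s['tcp_pos'],s['width'],s['wrist_force'],s['clock']); R=cv2.Rodrigues(np.array(s['orientation']))[0]; print(R.round(3),np.round(s['joint_positions'],2))
w=snap('wrist'); save(w,'w1.png')
W=cloud(w); m=((W[...,2]>.1)&(W[...,2]<.115)).astype(np.uint8)
n,lab,st,ce=cv2.connectedComponentsWithStats(m)
for i in range(1,n):
    if st[i,4]>100: p=W[lab==i]; print(st[i,4],ce[i],p.mean(0),p.min(0),p.max(0),((p.min(0)+p.max(0))/2).round(4))
```

```text
[0.49721325 0.3954258  0.32828419] 0.08518693127160337 [ 0.17681468 -0.40830574 -0.12832776] 3.0167
[[ 0.991  0.134  0.   ]
 [ 0.134 -0.991 -0.001]
 [ 0.     0.001 -1.   ]] [-0.37  0.42 -0.56  1.36  0.22  1.42 -2.36]
1271 [353.01730921  56.8638867 ] [0.61514415 0.38286197 0.1041106 ] [0.59843494 0.36596473 0.10033455] [0.63164963 0.39953157 0.10678595] [0.615  0.3827 0.1036]
946 [315.53699789 189.16384778] [0.49601547 0.39982608 0.10404609] [0.47889462 0.38345865 0.10064125] [0.51203195 0.41599974 0.10652721] [0.4955 0.3997 0.1036]
1355 [117.54317343 228.96826568] [0.43149128 0.58396254 0.10753444] [0.33959539 0.52936508 0.10003802] [0.4508345  0.69921984 0.11498619] [0.3952 0.6143 0.1075]
792 [272.81944444 281.48106061] [0.39522349 0.43062667 0.10391916] [0.3777663  0.41397672 0.10000374] [0.41096993 0.44719358 0.10628087] [0.3944 0.4306 0.1031]
```

drive_tool(motion="1 -0.04 0.11 -0.9 0;1 -0.04 0.11 -1.8 0;1 -0.04 0.11 -2.7 0;1 -0.04 0.11 -3.5 0;1 -0.04 0.11 -4.2 0;1 -0.04 0.11 -4.8 0;1 -0.04 0.11 -5.3 0;1 -0.04 0.11 -5.7 0;1 -0.04 0.11 -6.0 0;1 -0.04 0.11 -6.3 0;1 -0.04 0.11 -6.4 0;1 -0.04 0.11 -6.4 0")

```text
clock: 4.07
tcp_pos: [0.4948, 0.401, 0.0717]
orientation: [3.134, 0.213, -0.001]
wrist_force: [-0.4, 0.4, 0.2]
width: 0.0852
```

drive_tool(motion="0.2 0 0 0 0;0.2 0 0 0 0;0.2 0 0 0 0;0 0 0 0 0;0 0 0 0 0;0 0 0 0 0;0 0 0 0 0;0 0 0 0 0;0 0 0 0 0", grip_force=45)

```text
clock: 4.82
tcp_pos: [0.4953, 0.402, 0.0733]
orientation: [-3.134, -0.214, -0.002]
wrist_force: [-0.1, -1.2, 5.5]
width: 0.0317
```

drive_tool(motion="0 0 0 0.3 0;0 0 0 0.8 0;0 0 0 1.5 0;0 0 0 2.2 0;0 0 0 2.9 0;0 0 0 3.6 0;0 0 0 4.3 0;0 0 0 4.8 0;0 0 0 5.1 0;0 0 0 5.2 0;0 0 0 5.2 0;0 0 0 5.2 0")

```text
clock: 5.82
tcp_pos: [0.4944, 0.4013, 0.279]
orientation: [3.133, 0.214, -0.002]
wrist_force: [-1.3, -0.7, -2.2]
width: 0.0317
```

Run:
```python
from h import *
w=snap('wrist'); save(w,'w2.png')
s=robot.state(); print(s['tcp_pos'],s['width'],s['wrist_force'])
S=snap('scene'); save(S,'s2.png'); np.savez('s2.npz',**S)
```

```text
[0.4942574  0.40114235 0.2785094 ] 0.03168931251173307 [-0.29263782  0.31362718 -2.04143686]
```

View pics/s2.png

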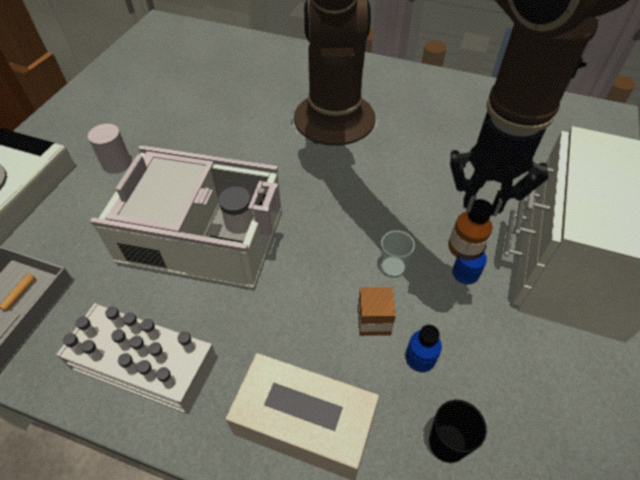

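The scene shows the amber bottle held upright in the gripper at (470,235). The beaker (397,253), the carton (377,310) and both blue bottles are undisturbed. Next I'll carry it to a point above the mat.

drive_tool(motion="0 0.1 -0.2 0.4 0;0 0.2 -0.7 0.8 0;0 0.4 -1.5 1 0;0 0.6 -2.4 1 0;0 0.8 -3.3 1 0;0 0.9 -4.2 1 0;0 0.9 -5.1 1 0;0 0.9 -6 1 0;0 0.9 -6.9 1 0;0 0.9 -7.8 1 0;0 0.9 -8.7 1 0;0 0.9 -9.5 1 0")

```text
clock: 6.92
tcp_pos: [0.53, 0.0191, 0.3192]
orientation: [3.134, 0.212, -0.003]
wrist_force: [0.1, -0.3, -2.1]
width: 0.0315
```

drive_tool(motion="0 0 -0.7 0 0;0 0 -1.3 0 0;0 0 -1.7 0 0;0 0 -1.95 0 0;0 0 -2.0 0 0;0 0 -2.0 0 0;0 0 -2 0 0;0 0 -2 0 0")

```text
clock: 7.58
tcp_pos: [0.5308, -0.0565, 0.3202]
orientation: [-3.133, -0.218, 0.0]
wrist_force: [0.6, -0.3, -2.5]
width: 0.0312
```

Run:
```python
from h import *
s=robot.state(); print(s['tcp_pos'],s['width'],s['wrist_force'],cv2.Rodrigues(np.array(s['orientation']))[0][:,1])
for n in('scene','top'):
    w=snap(n); save(w,n+'3.png'); np.savez(n+'3.npz',**w)
    W=cloud(w); im=w['img'].astype(int); hsv=cv2.cvtColor(w['img'],cv2.COLOR_RGB2HSV)
    m=(W[...,2]>.2)&(W[...,2]<.36)&(np.hypot(W[...,0]-.531,W[...,1]+.06)<.06)
    for z in np.arange(.2,.36,.01):
        q=m&(abs(W[...,2]-z)<.005); p=W[q]
        if len(p)>8: print(n,round(z,3),len(p),p.min(0)[:2].round(3),p.max(0)[:2].round(3),im[q].mean(0).round())
    print(n, W[m][:,2].min())
im=np.hstack([cv2.imread('pics/scene3.png')[60:300,100:400],cv2.imread('pics/top3.png')[140:380,370:640]]);cv2.imwrite('pics/c3.png',im)
```

```text
[ 0.53078823 -0.05646865  0.32018446] 0.03122767907416225 [ 0.55389842 -0.25065924 -2.48955824] [ 1.38354797e-01 -9.90382498e-01 -6.76478851e-04]
scene 0.25 94 [ 0.519 -0.079] [ 0.562 -0.03 ] [61. 43. 30.]
scene 0.26 121 [ 0.523 -0.081] [ 0.562 -0.03 ] [57. 38. 22.]
scene 0.27 143 [ 0.517 -0.08 ] [ 0.562 -0.029] [84. 76. 63.]
scene 0.28 146 [ 0.518 -0.079] [ 0.563 -0.028] [85. 79. 67.]
scene 0.29 156 [ 0.517 -0.079] [ 0.563 -0.028] [87. 79. 66.]
scene 0.3 162 [ 0.518 -0.082] [ 0.562 -0.029] [67. 47. 30.]
scene 0.31 309 [ 0.506 -0.088] [ 0.562 -0.03 ] [89. 49. 20.]
scene 0.32 245 [ 0.513 -0.079] [ 0.558 -0.036] [95. 49. 15.]
scene 0.33 68 [ 0.524 -0.067] [ 0.55 -0.04] [33. 19.  9.]
scene 0.34 90 [ 0.53 -0.07] [ 0.551 -0.034] [10. 11. 10.]
scene 0.35 307 [ 0.516 -0.085] [ 0.55  -0.029] [17. 17. 16.]
scene 0.2468973005717503
top 0.25 63 [ 0.501 -0.071] [ 0.544 -0.029] [56. 42. 30.]
top 0.26 55 [ 0.501 -0.075] [ 0.538 -0.028] [56. 40. 26.]
top 0.27 84 [ 0.5   -0.072] [ 0.542 -0.028] [71. 63. 54.]
top 0.28 93 [ 0.501 -0.075] [ 0.544 -0.028] [74. 67. 58.]
top 0.29 124 [ 0.501 -0.076] [ 0.546 -0.027] [78. 70. 58.]
top 0.3 94 [ 0.501 -0.084] [ 0.539 -0.028] [65. 46. 27.]
top 0.31 402 [ 0.502 -0.085] [ 0.539 -0.028] [89. 53. 17.]
top 0.32 211 [ 0.507 -0.079] [ 0.536 -0.035] [90. 50. 11.]
top 0.33 30 [ 0.513 -0.064] [ 0.522 -0.042] [35. 21. 10.]
top 0.34 43 [ 0.513 -0.078] [ 0.523 -0.035] [20. 17. 13.]
top 0.35 286 [ 0.513 -0.079] [ 0.538 -0.028] [18. 17. 16.]
top 0.24584198820579414
```

View pics/c3.png

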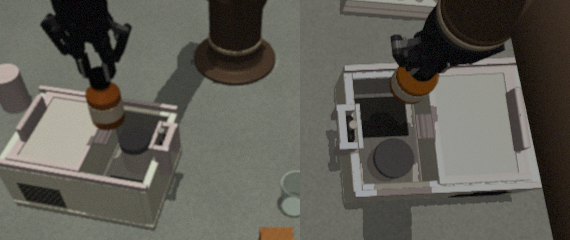

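The bottle hangs upright above the mat, with its axis at about (0.532,-0.057) and its bottom at 0.246. Next I'll lower it, slowly near the end.

drive_tool(motion="0 0 -0.08 -0.5 0;0 0 -0.08 -1.2 0;0 0 -0.08 -1.9 0;0 0 -0.08 -2.6 0;0 0 -0.08 -3.3 0;0 0 -0.08 -4.0 0;0 0 -0.08 -4.5 0;0 0 -0.08 -4.9 0;0 0 -0.08 -5.15 0;0 0 -0.08 -5.3 0;0 0 -0.08 -5.4 0;0 0 -0.08 -5.4 0")

```text
clock: 8.68
tcp_pos: [0.5309, -0.0612, 0.1042]
orientation: [-3.134, -0.215, 0.0]
wrist_force: [-0.2, 0.2, -1.8]
width: 0.0318
```

drive_tool(motion="0 0 0 -0.04 0;0 0 0 -0.08 0;0 0 0 -0.11 0;0 0 0 -0.14 0;0 0 0 -0.14 0;0 0 0 -0.14 0")

```text
clock: 9.18
tcp_pos: [0.5308, -0.0614, 0.0988]
orientation: [3.134, 0.214, 0.0]
wrist_force: [0.1, -0.7, -2.1]
width: 0.0316
```

drive_tool(motion="0 0 0 -0.02 0;0 0 0 -0.04 0;0 0 0 -0.05 0;0 0 0 -0.05 0;0 0 0 -0.05 0")

```text
clock: 9.6
tcp_pos: [0.5317, -0.0616, 0.0977]
orientation: [3.134, 0.214, 0.003]
wrist_force: [-0.2, -0.9, 6.0]
width: 0.0315
```

Contact: the force rose to +6 N upward. I'll release with a partial opening and rise straight up.

drive_tool(motion="0.5 0 0 0 0;0.55 0 0 0 0;0.6 0 0 0 0;0.6 0 0 0 0;0.6 0 0 0 0;0.6 0 0 0 0")

```text
clock: 10.1
tcp_pos: [0.5307, -0.0614, 0.0966]
orientation: [-3.134, -0.214, 0.0]
wrist_force: [-0.2, -0.1, 0.4]
width: 0.0513
```

drive_tool(motion="0.6 0 0 0.2 0;0.6 0 0 0.5 0;0.6 0 0 1 0;0.6 0 0 1.7 0;0.6 0 0 2.5 0;0.6 0 0 3.3 0;0.6 0 0 4 0;0.6 0 0 4.5 0;0.6 0 0 4.8 0;0.6 0 0 4.8 0")

```text
clock: 10.93
tcp_pos: [0.5321, -0.0612, 0.2924]
orientation: [3.133, 0.214, 0.009]
wrist_force: [0.1, 0.3, -0.5]
width: 0.0513
```

Run:
```python
from h import *
s=robot.state(); print(s['tcp_pos'],s['width'],s['wrist_force'],s['clock'])
for n in('wrist','scene'):
    w=snap(n); save(w,n+'4.png'); W=cloud(w)
    for lo,hi in((.12,.135),(.099,.108)):
        m=((W[...,2]>lo)&(W[...,2]<hi)&(np.hypot(W[...,0]-.49,W[...,1]+.065)<.09)).astype(np.uint8)
        k,lab,st,ce=cv2.connectedComponentsWithStats(m)
        for i in range(1,k):
            if st[i,4]>80: p=W[lab==i]; print(n,lo,st[i,4],ce[i].round(),((p.min(0)+p.max(0))/2).round(4),np.ptp(p,0).round(3),p[:,2].max(),w['img'][lab==i].mean(0).round())
im=np.hstack([cv2.imread('pics/scene4.png')[60:300,100:400],cv2.resize(cv2.imread('pics/wrist4.png'),(320,240))]);cv2.imwrite('pics/c4.png',im)
```

```text
[ 0.53207221 -0.06122284  0.29236377] 0.05126583117985769 [ 0.12295786  0.30819545 -0.46102017] 10.9333
wrist 0.12 91 [318. 148.] [ 0.5769 -0.0546  0.1332] [0.006 0.04  0.003] 0.13495825312235216 [143. 147. 143.]
wrist 0.12 1144 [238. 237.] [0.4899 0.0062 0.1276] [0.111 0.031 0.015] 0.1349999875452567 [115. 119. 111.]
wrist 0.12 1332 [323. 204.] [ 0.5317 -0.0639  0.1254] [0.034 0.033 0.011] 0.13081336324727552 [16. 16. 16.]
wrist 0.099 218 [248. 246.] [ 0.4749 -0.0037  0.1035] [0.113 0.015 0.009] 0.10799756905167412 [72. 74. 67.]
wrist 0.099 3709 [320. 288.] [ 0.4453 -0.0733  0.1018] [0.067 0.067 0.006] 0.10467009094959161 [53. 54. 54.]
scene 0.12 217 [217. 222.] [ 0.5331 -0.0639  0.1269] [0.033 0.034 0.013] 0.13363071496767162 [13. 13. 12.]
scene 0.099 615 [234. 199.] [ 0.4474 -0.0739  0.103 ] [0.069 0.068 0.008] 0.10699030789060936 [48. 47. 46.]
```

View pics/c4.png

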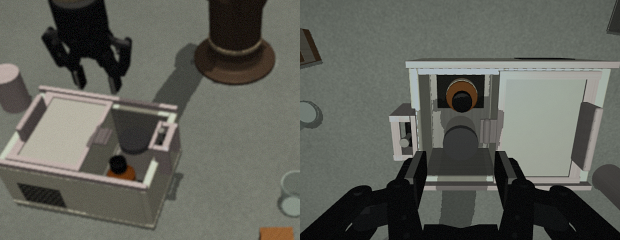

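The bottle stands upright on the mat, in the wrist view at full-frame (323,204). Its axis is at (0.532,-0.064), about 4 mm from the mat's middle. The jar stands at (0.444,-0.073), unmoved within measuring error. Now I'll go behind the handle with the fingers shut.

drive_tool(motion="0 0 -0.7 0 0;0 -0.1 -1.6 0 0;0 -0.15 -2.5 0 0;0 -0.2 -3.4 0 0;0 -0.25 -4.3 0 0;0 -0.3 -5.1 0 0;0 -0.33 -5.7 0 0;0 -0.33 -5.95 0 0;0 -0.33 -5.95 0 0;0 -0.33 -5.95 0 0", grip_force=60)

```text
clock: 11.87
tcp_pos: [0.5174, -0.2982, 0.2875]
orientation: [-3.132, -0.214, 0.002]
wrist_force: [0.3, 0.7, 0.4]
width: 0.0001
```

drive_tool(motion="0 0 0 -0.6 0;0 0 0 -1.3 0;0 0 0 -2 0;0 0 0 -2.6 0;0 0 0 -3.0 0;0 0 0 -3.2 0;0 0 0 -3.3 0;0 0 0 -3.3 0")

```text
clock: 12.53
tcp_pos: [0.5179, -0.2979, 0.1565]
orientation: [-3.133, -0.217, 0.0]
wrist_force: [0.2, -0.2, 1.0]
width: 0.0
```

Run:
```python
from h import *
s=robot.state(); print(s['tcp_pos'],s['width'],s['wrist_force'],s['clock'])
for n in('scene','top'):
    w=snap(n); save(w,n+'5.png')
im=np.hstack([cv2.imread('pics/scene5.png')[60:300,80:380],cv2.imread('pics/top5.png')[140:380,370:640]]);cv2.imwrite('pics/c5.png',im)
```

```text
[ 0.51787056 -0.29792352  0.15649057] 4.374029014701312e-05 [ 0.1875238  -0.22240748  1.00760247] 12.5333
```

View pics/c5.png

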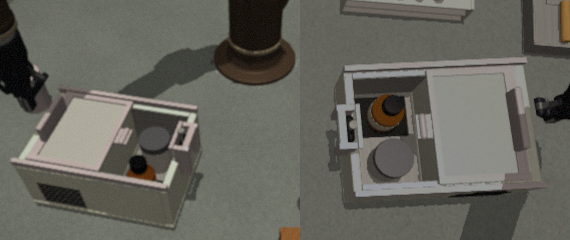

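The fingers are shut and about 23 mm behind the handle. The lid is still open and the bottle and jar are standing. I'll push gently along the cooler's +y.

drive_tool(motion="0 -0.03 0.2 0.08 0;0 -0.05 0.4 0.08 0;0 -0.08 0.6 0.08 0;0 -0.11 0.8 0.08 0;0 -0.13 1 0.08 0;0 -0.17 1.25 0.08 0;0 -0.2 1.5 0.08 0;0 -0.23 1.75 0.08 0;0 -0.27 2 0.08 0;0 -0.3 2.25 0.08 0;0 -0.33 2.5 0.08 0;0 -0.37 2.75 0.08 0")

```text
clock: 13.63
tcp_pos: [0.5027, -0.1883, 0.1599]
orientation: [3.134, 0.214, 0.0]
wrist_force: [1.5, -2.7, 2.7]
width: 0.0002
```

drive_tool(motion="0 -0.02 0.15 0 0;0 -0.04 0.27 0 0;0 -0.05 0.37 0 0;0 -0.06 0.47 0 0;0 -0.08 0.57 0 0;0 -0.09 0.67 0 0;0 -0.1 0.77 0 0;0 -0.11 0.85 0 0")

```text
clock: 14.3
tcp_pos: [0.4984, -0.1577, 0.1599]
orientation: [3.131, 0.212, 0.001]
wrist_force: [3.4, -15.0, -1.9]
width: -0.0003
```

drive_tool(motion="0 -0.01 0.06 0 0;0 -0.02 0.12 0 0;0 -0.02 0.18 0 0;0 -0.03 0.24 0 0;0 -0.04 0.3 0 0;0 -0.04 0.3 0 0")

```text
clock: 14.8
tcp_pos: [0.4961, -0.1418, 0.1595]
orientation: [-3.133, -0.216, 0.002]
wrist_force: [0.0, 0.4, 0.2]
width: 0.0003
```

```bash
cat > lid.py <<'E'
from h import *
s=robot.state(); print(s['tcp_pos'],s['wrist_force'],s['clock'])
O=np.array([.497,-.1356]);a=np.radians(7.7);ex=np.array([np.cos(a),np.sin(a)]);ey=np.array([-ex[1],ex[0]])
print('tcp y',(s['tcp_pos'][:2]-O)@ey)
for n in('scene','top'):
    w=snap(n); save(w,n+'6.png'); W=cloud(w); d=W[...,:2]-O; x=d@ex;y=d@ey;z=W[...,2]
    m=(abs(x)<.049)&(z>.179)&(z<.188)&(y>-.14)&(y<.06)
    e=(abs(x)>.02)&m; print(n,e.sum(),np.percentile(y[e],[5,50,95]).round(4))
    st=(np.hypot(x,y-.150)<.03)&(z>.178); print(' stem',st.sum(),np.percentile(z[st],[50,90,98]).round(4))
E
python3 lid.py
```

```text
[ 0.4961243  -0.1418334   0.15953459] [0.01110576 0.43397086 0.23887247] 14.8
tcp y -0.006059867276725379
scene 144 [0.005  0.0117 0.0156]
 stem 60 [0.1886 0.1913 0.1918]
top 232 [0.0069 0.0126 0.0174]
 stem 72 [0.1881 0.1902 0.1912]
```

The handle is now at y ≈ +12 mm, the stem is down at 191 mm and the force has fallen to zero, so the lid has latched. I'll nudge it lightly to confirm it is against the stop, then back off.

drive_tool(motion="0 0 0.03 0 0;0 -0.01 0.06 0 0;0 -0.01 0.09 0 0;0 -0.01 0.09 0 0")

```text
clock: 15.23
tcp_pos: [0.4963, -0.1394, 0.1599]
orientation: [-3.134, -0.215, 0.0]
wrist_force: [-0.2, -0.5, 0.4]
width: -0.0002
```

drive_tool(motion="0 0.03 -0.2 0 0;0 0.07 -0.5 0 0;0 0.1 -0.8 0 0;0 0.1 -0.8 0.6 0;0 0.1 -0.8 1.4 0;0 0.1 -0.8 2.2 0;0 0.1 -0.8 3 0;0 0.1 -1.5 3.6 0;0 0.1 -2.4 4 0;0 0.1 -3.2 4 0;0 0.1 -3.5 4 0;0 0.1 -3.5 4 0")

```text
clock: 16.23
tcp_pos: [0.4988, -0.2854, 0.3193]
orientation: [3.134, 0.203, -0.002]
wrist_force: [0.4, 0.6, -0.3]
width: -0.0002
```

```bash
python3 lid.py
python3 - <<'E'
from h import *
im=np.hstack([cv2.imread('pics/scene6.png')[60:360,80:500],cv2.imread('pics/top6.png')[140:440,260:640]]);cv2.imwrite('pics/c6.png',im)
w=snap('top');W=cloud(w)
for nm,c,lo,hi in(('cap',(.531,-.06),.115,.14),('jar',(.444,-.072),.095,.11),('carton',(.57,.282),.078,.085),('beaker',(.432,.282),.078,.088)):
    m=(np.hypot(W[...,0]-c[0],W[...,1]-c[1])<.06)&(W[...,2]>lo)&(W[...,2]<hi); p=W[m]; print(nm,len(p),p.mean(0).round(4) if len(p) else '')
E
```

```text
[ 0.49875411 -0.28540904  0.31930861] [ 0.42867516  0.6086104  -0.30526225] 16.2333
tcp y -0.1486932657488095
scene 145 [0.0051 0.0118 0.0157]
 stem 53 [0.1893 0.1912 0.1917]
top 266 [0.0068 0.0124 0.0173]
 stem 68 [0.1884 0.1908 0.1919]
cap 97 [ 0.546  -0.0581  0.1382]
jar 0 
carton 707 [0.5694 0.2793 0.0796]
beaker 235 [0.4326 0.2835 0.083 ]
```

View pics/c6.png

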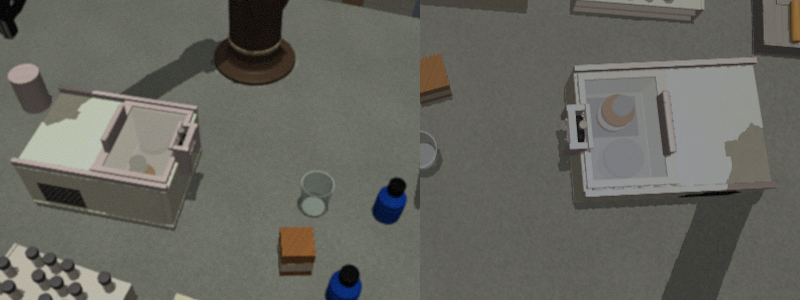

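The final view shows the lid over the well, with the handle at y ≈ 12 mm in both cameras, and the catch down. The bottle stands under the lid and the beaker and carton are in place. The arm is clear, so I'm handing in.

```bash
python3 -c "
from rig import robot
print(robot.close_job())"
```

```text
the job is handed in; nothing more can be done
None
```

The amber bottle is standing in the free bay of the cooler and the lid is shut. I handed the job in shortly after 16 s on the clock; it reported no verdict.

- **Bottle:** After I let go, its axis measured about 4 mm from the mat's middle and it stood upright. With the lid closed I could only check it by eye through the lid: it is still standing.
- **Lid:** I pushed it slowly by the handle, at about 0.1 m/s commanded, and the highest force I read was about 15 N at the bump. The force then fell to zero. Both cameras put the handle at 12 mm in the cooler's frame (shut is 12 mm), and the catch stem is down at 191 mm.
- **Bystanders:** The beaker and carton measured within 1 mm of their starting places. The jar measured within about 2 mm before the lid closed, and still looks upright in its place in the last picture.

Two checks told me nothing. The small nudge meant to feel the lid's end stop never touched the handle, so the shut position rests on the cameras and the catch stem. The final depth reading could not measure the jar or bottle cap through the clear lid.

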